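# Set the beer mat dispenser to its half-pack stop

## Robot

A 6-joint arm with a two-finger parallel gripper is mounted at the origin on the work surface. World frame = base frame: x ahead of the robot, y to its left, z up, the work surface at z = 0. Lengths are in m, angles in rad, forces in N, time in s.
With the tool pointing down it reaches from about 0.325 to 0.775 m from the base axis. Payload 5.5 kg.
Tool frame: the origin (TCP) lies between the finger pads; the fingertips stand 8 mm ahead of it and the grasp point (between the pads) lies 11 mm behind it; z points along the fingers, y is the line along which they close (so a half turn about z gives the same grasp; the last joint's range is limited). The gripper opens to 88 mm and grips with 3 to 60 N. Pads are 20 mm wide; open, the fingers measure 115 mm over their backs; the gripper's body (75 mm by 178 mm) begins 61 mm behind the grasp point.
Start: joints at [1.126, 0.091, 1.231, -0, 1.82, -0.057], TCP at [0.227, 0.555, 0.231] pointing down, gripper open.
Joint ranges: [-2.87, 2.87], [-0.86, 2.18], [0.17, 2.46], [-1.51, 4.65], [0.06, 2.69], [-2.65, 2.65]. Speed limits (rad/s): [2.57, 2.57, 3.01, 3.14, 3.14, 3.14].

## Interface

Orientations are given as [roll, pitch, yaw] about the fixed x, y, z axes, in that order (R = Rz(yaw) Ry(pitch) Rx(roll)).
In Python, from station import env, eyes gives the robot as it stands.
- The arm moves only by the tool apply_moves, never from a script. Its argument "deltas" is a list of rows, each an object with "delta_rot": the turn, a rotation vector about the world's x, y, z in degrees, a list of three; "travel": the shift along the world's x, y, z in cm, a list of three; "gripper": the gripper command: -1 is fully open, 1 is shut, values between are in proportion. In form: [{"delta_rot": [ax, ay, az], "travel": [x, y, z], "gripper": gripper}, ...]. A call has 1 to 5 rows; each row is the pose to reach, as a shift and turn from the pose commanded when the call began; what a row does not reach only later rows make up. A row lasts 1/12 s, in which the tool goes at most 41.7 mm and 7.16 degrees, less where a joint would pass 70% of its speed; a pose out of reach is approached as far as the arm can. A call with a gripper value outside its range is refused whole. The fingers move at their own pace and stop on an object; the grip force is fixed at half the most. Time passes only in rows, so rows that repeat a pose let the fingers close. It gives the time, the measured TCP pose, the force, the opening and the grip force at its end, in the units of the state.
- env.get_state(): the state, without advancing time (a new reading comes with each control period).
- eyes.snapshot(name): name is "scene" or "top" or "wrist"; returns a dict with "image" (400x640x3 uint8, red, green, blue), "depth" (400x640 float32, m along the optical axis (not along the pixel's ray), 0 where there is no reading), "intrinsics" (3x3 intrinsics, pixels), "R" (3x3) and "t" (3): a world point X has camera coordinates R X + t. Camera axes: x right, y down, z forward; pixel columns grow to the right and rows downward; lengths in m; the calibration is good to about 2 mm. A picture is of the moment at which its call begins.
- env.job_done(): hands the job in; it is judged then, once.
The state is a dict: "t": time; "joint_pos": joint angles; "dq": joint speeds; "tau": joint torques, N m; "eef_pos": TCP position; "tool_rot": TCP orientation; "contact_force": force on the tool from outside, world axes, zero at the start; "ft_torque": the same for the moment, N m; "grip_width": opening from 0.0 (shut) to 1.0 (fully open); "finger_force": force on a finger pad.
Only numpy, scipy, OpenCV 4.12 (cv2) and the standard library are available. Lean on these libraries where they do the work, as an engineer would, in place of code of your own. Each camera call takes 0.05 s, during which the arm holds its last target. There are 200 camera calls.

## Task

Set the beer mat dispenser ready for a half pack: with the fingertips, push the front face of its sprung pusher plate back until the stop pin drops its first step (not so far that it drops the second), then let go so that the plate springs back and stays caught on the pin at mid position. Only push the plate from its front: do not grip it, do not touch the stop pin, and leave everything else on the counter where it is.

Things in the scene. Friction and masses are not known exactly. Their poses are not given: they have to be found in the camera images.
- dispenser: Beer mat dispenser, fixed to the counter: open wooden channel with an upright steel pusher plate across it, a dark bridge with a brass pin at the rear. Origin: underside, mid-width. x axis = pushing direction, from the loading end to the bridge, away from the robot within 0.5 rad. Walls 45 mm high, x -120 to 70 mm, y +-49 to +-56 mm; front lip 20 mm high at x = -120 mm; bridge 66 mm high at x = 88 to 112 mm.
- pusher_travel (a joint): Travel of the pusher plate along the dispenser's +x, m: 0 = at rest, 0.095 = end stop. A spring pushes it back: 4 N at 0, 7 N at 0.040, 9 N at 0.080. The pin drops one step when the travel passes 0.040, a second at 0.080; released, the plate comes back against the dropped pin and stays at 0.040 (or 0.080, which cannot be undone).
- push_point (a point): Point on the front face of the pusher plate, at mid-width, 75 mm above the counter; moves with the plate. x points in the pushing direction. With the plate at rest it lies at x = -60 mm in the dispenser's frame.
- pusher: The upright pusher plate with its bar: 94 mm wide, 12 mm thick (7 mm steel in front, 8 to 100 mm above the counter; 5 mm black plastic behind it, up to 88 mm, not to be touched). The steel front stands 55 mm above the channel walls: push there. The front face at rest lies at x = -60 mm in the dispenser frame. Origin: at rest equal to the dispenser origin, moves with the plate; x in the pushing direction.
- pin_drop (a joint): Downward travel of the brass stop pin, m: 0 = up at rest on the high part of the bar, about 0.012 = dropped its first step (mid position), about 0.024 = second step. Its spring pushes it down by itself; it need not be touched.
- pin: The brass stop pin, 10 mm thick, with a round head over the bridge, 22 mm across, 12 mm high, at x = 100 mm on the dispenser's midline. Origin: underside of the head, 100 mm above the counter at the start, 12 mm lower per step. The steel bar under it, fixed to the plate, comes out behind the bridge as the plate is pushed.
- mat_pack: Bystander: banded pack of square beer mats, 94 x 94 x 40 mm, lying beside the dispenser. Origin: centre of the underside
- stein_a: Bystander: grey stoneware beer mug, 115 mm high, 86 mm across plus a handle, beside the dispenser. Origin: centre of the underside
- stein_b: Bystander: a second such mug, further off. Origin: centre of the underside
- shaker: Bystander: small glass jar, 75 mm high, 38 mm across, beside the rear end of the dispenser. Origin: centre of the underside
- bill_spike: Bystander: round metal foot 70 mm across with paper slips and an upright spike, 110 mm high. Origin: centre of the underside
- opener: Bystander: flat steel bottle opener, 140 mm long, 6 mm thick, lying in front of the dispenser. Origin: on its underside, mid-length
- syrup: Bystander: amber glass bottle, 160 mm high, 60 mm across. Origin: centre of the underside

How it is judged:
On the way, in this order (a step that is already met when the one before it is completed fails the run):
1. the fingers push the plate back until the stop pin has dropped its first step (value of joint pusher_travel above 0.0385 m and value of joint pin_drop above 0.009 m and contact force between the fingers and pusher above 0.5 N).
2. the plate is let go and stands caught on the pin at mid position (value of joint pusher_travel between 0.037 and 0.043 m and value of joint pin_drop above 0.009 m and contact force between each of the arm, the fingers and pusher below 0.1 N), for 0.2 s.
At the end, for the whole second after the job is handed in: The pusher plate stands still and untouched at 40 mm of its travel (within 3 mm), held there by the stop pin, which has dropped its first step (9 to 15 mm below its start) (value of joint pusher_travel between 0.037 and 0.043 m and velocity of joint pusher_travel between -0.01 and 0.01 m/s and value of joint pin_drop between 0.009 and 0.015 m).
It fails at once if the plate was pushed too far: the stop pin dropped its second step (value of joint pin_drop above 0.018 m).
It fails at once if the stop pin was touched or raised (contact force between any of the fingers, the arm and pin above 0.5 N or value of joint pin_drop below -0.004 m).
It fails at once if the plate was gripped or touched from behind (contact force between the fingers and pusher_c4 above 0.5 N).
It fails at once if a bystander was lifted or moved more than 20 mm (distance of any of mat_pack, stein_a, stein_b, shaker, bill_spike, opener, syrup from where it was at the start of the episode above 0.02 m).
It also fails if it takes over 35 s, if anything falls off the work surface, if the arm or the gripper's body presses on something with over 40 N, if the wrist force passes 120 N, or if a joint passes its speed limit or range.

## Working session

There is one attempt and no reset: what is moved stays moved. The work goes in short steps, Python scripts to look and compute and a tool call to move; the robot and the scene stay as the last step left them, time stands still between calls to the robot, and variables do not carry over. Pictures are saved under pics/ and viewed, at most 10 in all, crops included, and the job is handed in when it is done.

Besides the shell and the picture viewer there is one more tool, called after "Emit:" in YAML: its name, and indented under it one key for each argument. apply_moves: Moves the arm, as the interface text tells. Its arguments: {"type":"object","properties":{"deltas":{"type":"array","items":{"type":"object","properties":{"delta_rot":{"type":"array","items":{"type":"number"}},"travel":{"type":"array","items":{"type":"number"}},"gripper":{"type":"number"}}}}},"required":["deltas"]}

```bash
mkdir -p pics; python3 - <<'E'
from station import env, eyes
import cv2,numpy as np
print(env.get_state())
for n in("scene","top"):
    s=eyes.snapshot(n); np.savez(n+".npz",**s); cv2.imwrite(f"pics/{n}0.png",s["image"][:,:,::-1])
    print(n,s["intrinsics"].tolist(),s["R"].round(4).tolist(),s["t"].round(4).tolist(),(s["depth"]>0).mean())
E
```

```text
{'t': 0.0, 'joint_pos': array([ 1.12627216e+00,  9.18709404e-02,  1.23185739e+00, -1.49692023e-05,
        1.81982821e+00, -5.66768921e-02]), 'dq': array([-0.00187168, -0.00100374,  0.00067476,  0.00123046,  0.00045911,
       -0.00069154]), 'tau': array([-5.23290346e-04, -4.46444142e+01, -4.06455731e+01,  6.97380980e-02,
        2.91643431e-02, -2.02354395e-04]), 'eef_pos': array([0.22678868, 0.55518051, 0.22951574]), 'tool_rot': array([-3.13963109e+00, -9.67562848e-05,  2.75374161e+00]), 'contact_force': array([ 0.06911073, -0.08858308, -0.54619662]), 'ft_torque': array([0.01173289, 0.06268268, 0.01782489]), 'finger_force': 0.0, 'grip_width': 0.9940005819054715}
scene [[458.9666646287074, 0.0, 311.5603457009737], [0.0, 458.9666646287074, 196.9084247577988], [0.0, 0.0, 1.0]] [[-0.7545, 0.656, -0.0222], [0.3848, 0.4147, -0.8246], [-0.5317, -0.6306, -0.5653]] [0.4563, -0.1359, 1.6811] 0.98841015625
top [[473.1813954974016, 0.0, 318.2294465271671], [0.0, 473.1813954974016, 205.45993647317044], [0.0, 0.0, 1.0]] [[0.0243, -0.9997, -0.0055], [-0.9893, -0.0232, -0.1442], [0.144, 0.0089, -0.9895]] [-0.0177, 0.5788, 1.515] 0.99590234375
```

View pics/scene0.png

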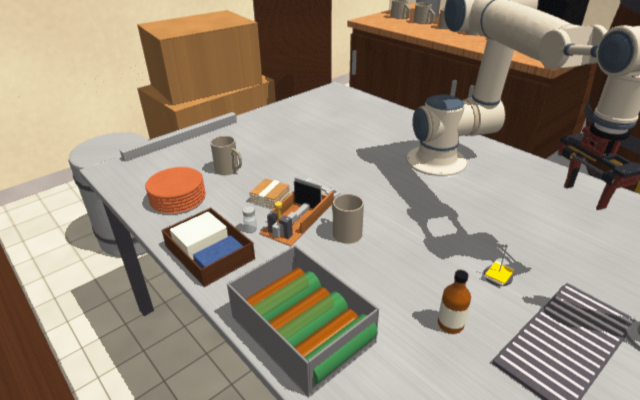

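View pics/top0.png

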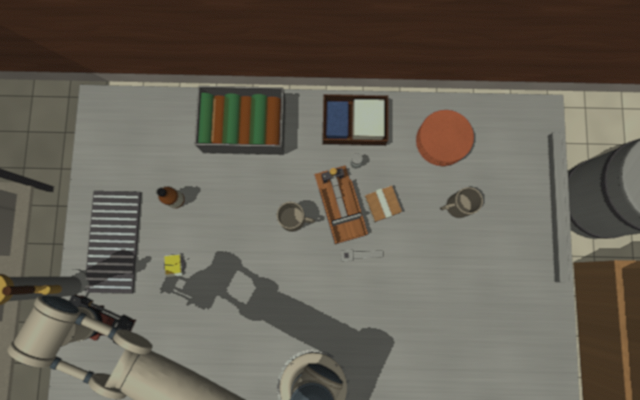

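The scene and top views show the dispenser at about (341,205) in the top view, with the plate at about (347,218). Mug A is at (291,216), with its handle towards the channel, and the pack is at (383,203). The opener lies in front at (362,255).

```bash
cat > h.py <<'E'
import numpy as np
def ray(s,u,v,z):
    K,R,t=s["intrinsics"],s["R"],s["t"]; c=-R.T@t
    d=R.T@np.linalg.inv(K)@np.array([u,v,1.]); return c+d*(z-c[2])/d[2]
def dep(s,u,v):
    K,R,t=s["intrinsics"],s["R"],s["t"]; d=s["depth"][int(round(v)),int(round(u))]
    return R.T@(np.linalg.inv(K)@np.array([u,v,1.])*d-t)
E
python3 - <<'E'
import cv2,numpy as np
from h import *
s=dict(np.load("top.npz")); im=s["image"]
cv2.imwrite("pics/topc.png",cv2.resize(im[140:270,270:420,::-1],None,fx=4.5,fy=4.5,interpolation=cv2.INTER_CUBIC))
hsv=cv2.cvtColor(im,cv2.COLOR_RGB2HSV)
m=cv2.inRange(hsv,(3,120,60),(17,255,255)); w=np.zeros_like(m); w[160:248,310:370]=m[160:248,310:370]
w=cv2.morphologyEx(w,cv2.MORPH_CLOSE,np.ones((9,9)))
c=max(cv2.findContours(w,0,2)[0],key=cv2.contourArea); r=cv2.minAreaRect(c); b=cv2.boxPoints(r); print(r)
for p in b: print(p, ray(s,*p,0.045).round(3), ray(s,*p,0.02).round(3))
# depth: plate top
ys,xs=np.mgrid[160:250,310:375]
P=np.array([dep(s,u,v) for u,v in zip(xs.ravel(),ys.ravel())])
q=(P[:,2]>.09)
for p,u,v in zip(P[q],xs.ravel()[q],ys.ravel()[q]): print(u,v,p.round(3))
E
```

```text
((347.07342529296875, 202.17149353027344), (71.86094665527344, 46.12003707885742), 73.53998565673828)
[314.7777 174.2475] [0.683 0.01  0.045] [0.688 0.011 0.02 ]
[359.00763 161.17957] [ 0.731 -0.136  0.045] [ 0.737 -0.138  0.02 ]
[379.36914 230.09549] [ 0.502 -0.205  0.045] [ 0.505 -0.208  0.02 ]
[335.13922 243.16342] [ 0.456 -0.062  0.045] [ 0.458 -0.063  0.02 ]
338 160 [ 0.355 -0.018  1.583]
327 166 [ 0.355 -0.018  1.583]
349 166 [ 0.355 -0.018  1.583]
323 168 [ 0.355 -0.018  1.583]
331 168 [ 0.691 -0.042  0.11 ]
332 168 [ 0.689 -0.045  0.118]
333 168 [ 0.691 -0.049  0.11 ]
334 168 [ 0.689 -0.052  0.116]
335 168 [ 0.691 -0.055  0.11 ]
330 169 [ 0.355 -0.018  1.583]
331 169 [ 0.686 -0.042  0.114]
332 169 [ 0.687 -0.045  0.111]
333 169 [ 0.686 -0.049  0.115]
334 169 [ 0.687 -0.052  0.113]
335 169 [ 0.687 -0.055  0.114]
330 170 [ 0.683 -0.039  0.112]
331 170 [ 0.685 -0.042  0.107]
332 170 [ 0.684 -0.046  0.11 ]
333 170 [ 0.684 -0.049  0.113]
334 170 [ 0.683 -0.052  0.115]
335 170 [ 0.683 -0.055  0.114]
336 170 [ 0.684 -0.058  0.111]
330 171 [ 0.68  -0.039  0.115]
331 171 [ 0.679 -0.04
[... 3346 characters left out ...]
523 -0.059  0.097]
336 221 [ 0.522 -0.062  0.102]
337 221 [ 0.523 -0.065  0.098]
338 221 [ 0.522 -0.068  0.102]
339 221 [ 0.523 -0.071  0.097]
340 221 [ 0.523 -0.074  0.093]
341 221 [ 0.523 -0.077  0.097]
333 222 [ 0.519 -0.052  0.099]
334 222 [ 0.519 -0.055  0.097]
335 222 [ 0.519 -0.059  0.099]
336 222 [ 0.519 -0.062  0.104]
337 222 [ 0.519 -0.065  0.1  ]
333 223 [ 0.516 -0.052  0.098]
334 223 [ 0.517 -0.056  0.093]
311 225 [ 0.355 -0.018  1.583]
364 226 [ 0.355 -0.018  1.583]
353 233 [ 0.355 -0.018  1.583]
320 235 [ 0.355 -0.018  1.583]
342 238 [ 0.355 -0.018  1.583]
369 238 [ 0.355 -0.018  1.583]
317 239 [ 0.355 -0.018  1.583]
333 245 [ 0.355 -0.018  1.583]
351 246 [ 0.355 -0.018  1.583]
```

View pics/topc.png

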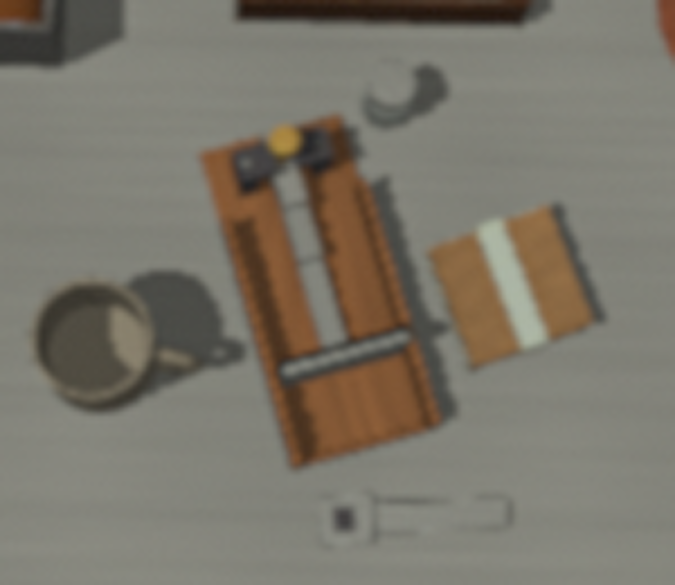

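Pin head, plate top (z about 0.10) and the 156 mm spacing between them agree. That gives yaw of about 0.31 and a front face centre at about (0.530, -0.096). I'll shut the gripper and travel high.

Emit:
apply_moves:
  deltas:
    - {"delta_rot":[0,0,6],"travel":[1.5,-3.7,0],"gripper":1}
    - {"delta_rot":[0,0,12],"travel":[3,-7.4,0],"gripper":1}
    - {"delta_rot":[0,0,18],"travel":[4.5,-11.1,0],"gripper":1}
    - {"delta_rot":[0,0,24],"travel":[6,-14.8,0],"gripper":1}
    - {"delta_rot":[0,0,30],"travel":[7.5,-18.5,0],"gripper":1}

```text
t: 0.52
eef_pos: [0.302, 0.3687, 0.23]
tool_rot: [-3.141, -0.001, -3.0]
contact_force: [-0.0, 0.4, 0.1]
grip_width: 0.659
finger_force: 0.0
```

Emit:
apply_moves:
  deltas:
    - {"delta_rot":[0,0,5],"travel":[1.5,-3.7,0],"gripper":1}
    - {"delta_rot":[0,0,10],"travel":[3,-7.4,0],"gripper":1}
    - {"delta_rot":[0,0,10],"travel":[4.5,-11.1,0],"gripper":1}
    - {"delta_rot":[0,0,10],"travel":[6,-14.8,0],"gripper":1}
    - {"delta_rot":[0,0,10],"travel":[7.5,-18.5,0],"gripper":1}

```text
t: 0.93
eef_pos: [0.3769, 0.1836, 0.2304]
tool_rot: [-3.142, -0.0, -2.831]
contact_force: [0.0, -0.3, 0.2]
grip_width: 0.28
finger_force: 0.0
```

Emit:
apply_moves:
  deltas:
    - {"delta_rot":[0,0,0],"travel":[1.3,-3.7,0],"gripper":1}
    - {"delta_rot":[0,0,0],"travel":[2.6,-7.4,0],"gripper":1}
    - {"delta_rot":[0,0,0],"travel":[3.9,-11.1,0],"gripper":1}
    - {"delta_rot":[0,0,0],"travel":[5.2,-14.8,0],"gripper":1}
    - {"delta_rot":[0,0,0],"travel":[6.5,-18.5,0],"gripper":1}

```text
t: 1.35
eef_pos: [0.4419, -0.0016, 0.2304]
tool_rot: [3.142, 0.0, -2.831]
contact_force: [0.5, 0.8, -0.5]
grip_width: 0.006
finger_force: 0.0
```

Emit:
apply_moves:
  deltas:
    - {"delta_rot":[0,0,0],"travel":[1.3,-3.7,0],"gripper":1}
    - {"delta_rot":[0,0,0],"travel":[2.6,-7.4,0],"gripper":1}
    - {"delta_rot":[0,0,0],"travel":[4.0,-11.0,0],"gripper":1}
    - {"delta_rot":[0,0,0],"travel":[4.0,-11.0,-1],"gripper":1}
    - {"delta_rot":[0,0,0],"travel":[4.0,-11.0,-2],"gripper":1}

```text
t: 1.77
eef_pos: [0.482, -0.111, 0.2095]
tool_rot: [3.141, -0.001, -2.835]
contact_force: [0.5, -0.1, -0.2]
grip_width: 0.004
finger_force: 0.0
```

```bash
python3 - <<'E'
from station import env, eyes
import cv2,numpy as np
s=eyes.snapshot("wrist"); np.savez("wrist.npz",**s); cv2.imwrite("pics/w1.png",s["image"][:,:,::-1])
st=env.get_state(); print(st["eef_pos"],st["joint_pos"])
from h import *
K,R,t=s["intrinsics"],s["R"],s["t"]
for X in [(0.530,-0.096,.1),(0.5157,-0.051,.1),(0.5443,-.141,.1)]:
    p=K@(R@np.array(X)+t); print(X,(p[:2]/p[2]).round(1))
E
```

```text
[ 0.48103887 -0.10946987  0.20694408] [-2.93117775e-01 -1.95730441e-01  1.54956137e+00  5.70244213e-04
  1.79259427e+00 -2.17260821e+00]
(0.53, -0.096, 0.1) [322.5 256. ]
(0.5157, -0.051, 0.1) [375.5 255.9]
(0.5443, -0.141, 0.1) [269.6 256.1]
```

View pics/w1.png

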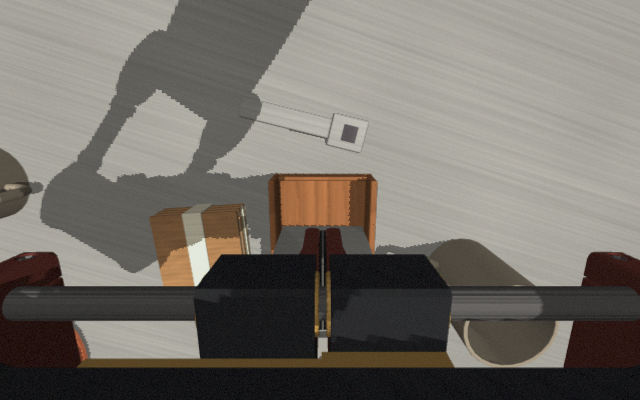

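The wrist view shows the channel square on and centred on the fingers at about u=323. There is a grey band at rows 228-256, so I'll check by depth whether that is shadow or plate.

```bash
python3 - <<'E'
import numpy as np
from h import *
s=dict(np.load("wrist.npz")); print("cam",(-s["R"].T@s["t"]).round(3))
for u in (285,365):
  for v in (200,222,226,230,235,240,245,250): print(u,v,dep(s,u,v).round(3),s["image"][v,u])
E
```

```text
cam [ 0.419 -0.132  0.364]
285 200 [ 0.517 -0.146  0.003] [165 108  67]
285 222 [ 0.543 -0.138  0.003] [168 108  67]
285 226 [ 0.544 -0.137  0.012] [84 80 74]
285 230 [ 0.544 -0.135  0.026] [80 81 77]
285 235 [ 0.543 -0.134  0.043] [77 76 73]
285 240 [ 0.543 -0.132  0.057] [81 79 77]
285 245 [ 0.543 -0.131  0.07 ] [79 76 74]
285 250 [ 0.542 -0.129  0.084] [79 78 74]
365 200 [ 0.488 -0.058  0.009] [62 37 22]
365 222 [ 0.511 -0.051  0.015] [61 37 23]
365 226 [ 0.515 -0.049  0.017] [60 38 25]
365 230 [ 0.519 -0.048  0.019] [60 37 25]
365 235 [ 0.518 -0.052  0.04 ] [78 74 71]
365 240 [ 0.518 -0.054  0.057] [85 86 81]
365 245 [ 0.519 -0.056  0.07 ] [88 87 84]
365 250 [ 0.519 -0.057  0.083] [89 88 82]
```

That is the front face: its centre is at (0.531, -0.096), normal 0.308 rad, matching the first measurement. Next I descend.

Emit:
apply_moves:
  deltas:
    - {"delta_rot":[0,0,0],"travel":[0,0,-4],"gripper":1}
    - {"delta_rot":[0,0,0],"travel":[0,0,-8],"gripper":1}
    - {"delta_rot":[0,0,0],"travel":[0,0,-11],"gripper":1}
    - {"delta_rot":[0,0,0],"travel":[0,0,-13],"gripper":1}
    - {"delta_rot":[0,0,0],"travel":[0,0,-13],"gripper":1}

```text
t: 2.23
eef_pos: [0.4785, -0.1068, 0.0748]
tool_rot: [3.136, -0.008, -2.829]
contact_force: [-0.4, 0.1, -1.0]
grip_width: 0.004
finger_force: 0.0
```

Emit:
apply_moves:
  deltas:
    - {"delta_rot":[0,0,0],"travel":[0.95,0.3,0],"gripper":1}
    - {"delta_rot":[0,0,0],"travel":[1.9,0.6,0],"gripper":1}
    - {"delta_rot":[0,0,0],"travel":[2.4,0.76,0],"gripper":1}
    - {"delta_rot":[0,0,0],"travel":[2.85,0.9,0],"gripper":1}
    - {"delta_rot":[0,0,0],"travel":[2.85,0.9,0],"gripper":1}

```text
t: 2.65
eef_pos: [0.5121, -0.1002, 0.0821]
tool_rot: [-3.14, 0.002, -2.83]
contact_force: [0.5, -0.5, 0.7]
grip_width: 0.006
finger_force: 0.0
```

Emit:
apply_moves:
  deltas:
    - {"delta_rot":[0,0,0],"travel":[0.4,0.12,0],"gripper":1}
    - {"delta_rot":[0,0,0],"travel":[0.8,0.25,0],"gripper":1}
    - {"delta_rot":[0,0,0],"travel":[1.2,0.38,0],"gripper":1}
    - {"delta_rot":[0,0,0],"travel":[1.6,0.5,0],"gripper":1}
    - {"delta_rot":[0,0,0],"travel":[1.6,0.5,0],"gripper":1}

```text
t: 3.07
eef_pos: [0.5261, -0.0958, 0.0809]
tool_rot: [3.142, -0.002, -2.832]
contact_force: [-4.4, -1.2, 3.0]
grip_width: 0.002
finger_force: 2.0
```

Emit:
apply_moves:
  deltas:
    - {"delta_rot":[0,0,0],"travel":[0.8,0.25,0],"gripper":1}
    - {"delta_rot":[0,0,0],"travel":[1.6,0.51,0],"gripper":1}
    - {"delta_rot":[0,0,0],"travel":[2.4,0.77,0],"gripper":1}
    - {"delta_rot":[0,0,0],"travel":[3.0,0.96,0],"gripper":1}
    - {"delta_rot":[0,0,0],"travel":[3.4,1.09,0],"gripper":1}

```text
t: 3.48
eef_pos: [0.5596, -0.0853, 0.0809]
tool_rot: [-3.141, -0.003, -2.832]
contact_force: [-9.0, -2.5, 5.9]
grip_width: 0.008
finger_force: 5.5
```

```bash
cat > look.py <<'E'
from station import env, eyes
import cv2,numpy as np,sys
from h import *
st=env.get_state(); print(st["eef_pos"].round(4),st["contact_force"].round(1))
s=eyes.snapshot("scene"); K,R,t=s["intrinsics"],s["R"],s["t"]
s0=dict(np.load("scene.npz"))
p=K@(R@np.array([.682,-.048,.105])+t); u,v=(p[:2]/p[2]).astype(int); print(u,v)
for q in(s0,s):
    h=cv2.cvtColor(q["image"],cv2.COLOR_RGB2HSV)[v-20:v+25,u-20:u+20]
    m=cv2.inRange(h,(18,130,90),(34,255,255)); ys,xs=np.nonzero(m); print("brass px",len(xs),xs.mean()+u-20,ys.mean()+v-20,ys.min()+v-20,ys.max()+v-20)
a=[cv2.resize(q["image"][160:260,230:350,::-1],None,fx=3.2,fy=3.2,interpolation=cv2.INTER_CUBIC) for q in(s0,s)]
cv2.imwrite("pics/%s.png"%sys.argv[1],np.hstack(a))
E
python3 look.py l1
```

```text
[ 0.5596 -0.0853  0.0809] [-9.  -2.5  5.9]
278 204
brass px 88 278.0681818181818 208.25 201 221
brass px 77 278.4805194805195 210.19480519480518 204 221
```

View pics/l1.png

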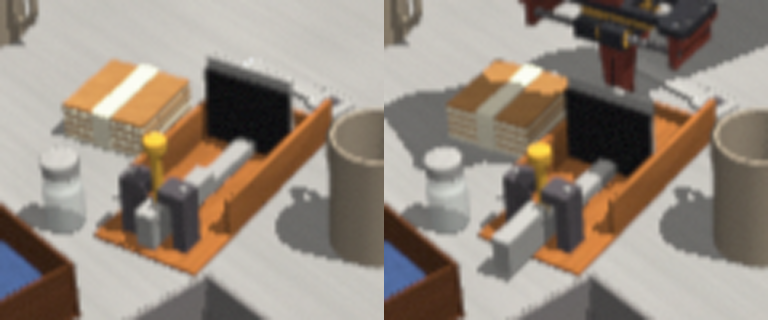

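The right-hand crop shows the pin head about 3 px lower (row 201 to 204), which is roughly 12 mm, so the first step has dropped. I'll add a 5 mm margin, then back off straight.

Emit:
apply_moves:
  deltas:
    - {"delta_rot":[0,0,0],"travel":[0.3,0.1,0],"gripper":1}
    - {"delta_rot":[0,0,0],"travel":[0.5,0.16,0],"gripper":1}
    - {"delta_rot":[0,0,0],"travel":[0.5,0.16,0],"gripper":1}
    - {"delta_rot":[0,0,0],"travel":[0.5,0.16,0],"gripper":1}

```text
t: 3.87
eef_pos: [0.5644, -0.0838, 0.0809]
tool_rot: [-3.141, -0.003, -2.832]
contact_force: [-5.6, -1.6, 4.9]
grip_width: 0.006
finger_force: 3.5
```

Emit:
apply_moves:
  deltas:
    - {"delta_rot":[0,0,0],"travel":[-0.4,-0.13,0],"gripper":1}
    - {"delta_rot":[0,0,0],"travel":[-0.8,-0.26,0],"gripper":1}
    - {"delta_rot":[0,0,0],"travel":[-1.5,-0.48,0],"gripper":1}
    - {"delta_rot":[0,0,0],"travel":[-3,-0.96,0],"gripper":1}
    - {"delta_rot":[0,0,0],"travel":[-5,-1.6,0],"gripper":1}

```text
t: 4.28
eef_pos: [0.5154, -0.0987, 0.0802]
tool_rot: [3.141, 0.001, -2.83]
contact_force: [0.2, 0.4, 0.6]
grip_width: 0.004
finger_force: 0.0
```

Emit:
apply_moves:
  deltas:
    - {"delta_rot":[0,0,0],"travel":[0,0,0],"gripper":1}
    - {"delta_rot":[0,0,0],"travel":[0,0,0],"gripper":1}
    - {"delta_rot":[0,0,0],"travel":[0,0,3],"gripper":1}
    - {"delta_rot":[0,0,0],"travel":[0,0,6],"gripper":1}
    - {"delta_rot":[0,0,0],"travel":[0,0,9],"gripper":1}

```text
t: 4.7
eef_pos: [0.5156, -0.0986, 0.1712]
tool_rot: [3.141, -0.0, -2.831]
contact_force: [0.5, 0.0, 0.4]
grip_width: 0.004
finger_force: 0.0
```

```bash
python3 look.py l2; python3 - <<'E'
from station import eyes
from h import *
s=eyes.snapshot("wrist")
for u in (285,365):
  for v in range(150,260,6):
    p=dep(s,u,v)
    if .05<p[2]<.1: print(u,v,p.round(3),(p[0]*.952+p[1]*.305-.4762).round(4))
E
```

```text
[ 0.5156 -0.0986  0.1712] [0.5 0.  0.4]
278 204
brass px 88 278.0681818181818 208.25 201 221
brass px 75 278.4266666666667 210.72 205 222
285 252 [ 0.579 -0.117  0.058] 0.0396
365 252 [ 0.557 -0.046  0.056] 0.0404
```

View pics/l2.png

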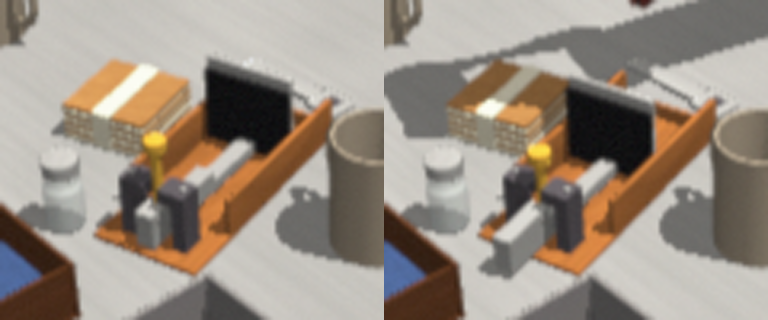

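The plate stands at 40 mm of travel, free of the fingers. The pin is one step down (row 201 to 205) and nothing else has moved.

```bash
python3 -c "
from station import env
print(env.job_done())"
```

```text
the job is handed in; nothing more can be done
None
```

The job is handed in: the plate measured 40 mm of travel after I let go, with the stop pin one step down and nothing else on the counter visibly moved; the hand-in returned no verdict.

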